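# Line up the counter display by height

### The job

Set up the counter display: stand the glue stick, the rubber stamp, the dark gift box and the white candle tin upright on the display board, each in the middle of its own grey felt spot, in order of height: the tallest on the spot next to the brass bell, then each next lower one along the row, down to the shortest on the spot next to the pink ribbon spool. Leave the bell and the spool where they are.

Things in the scene. Friction and masses are not known exactly. Their poses are not given: they have to be found in the camera images.
- glue_center (a point): Glue stick standing upright on the table, white tube with an orange cap, 96 mm tall, round, 25 mm across (cap 27 mm, the upper 26 mm). The point is its centre, half-way up (48 mm above its foot); z up along the tube.
- stamp_center (a point): Rubber stamp standing on its base, 74 mm tall, pale wood: rectangular base 35 mm (its x) by 50 mm (its y), 22 mm high, with a turned handle on top, about 21 mm thick up to 40 mm and 27 mm thick from 40 to 74 mm above its foot. The point is its centre, half-way up (37 mm above its foot); z up. Take it by the handle.
- giftbox_center (a point): Closed dark gift box with a grey lid fixed on, 62 mm (its x) by 85 mm (its y), 50 mm high. The point is its centre, half-way up (25 mm above its foot); z up.
- tin_center (a point): Round closed white candle tin, lid fixed on, 28 mm high, 66 mm across over its upper 12 mm and 64 mm below. The point is its centre, half-way up (14 mm above its foot); z up.
- spot_1: Round grey felt spot, 76 mm across and 3 mm thick, lying fixed on the pale wooden display board (130 x 372 mm, its top 12 mm above the table), at one end of the row of four spots, which stand about 93 mm apart (numbered 1 to 4 along the row); the bell or the ribbon spool is beside it. Origin at the middle of the spot's underside, 12 mm above the table; things stand on its top face, 15 mm above the table.
- spot_2: Round grey felt spot, 76 mm across and 3 mm thick, lying fixed on the pale wooden display board (130 x 372 mm, its top 12 mm above the table), second in the row, between spots 1 and 3. Origin at the middle of the spot's underside, 12 mm above the table; things stand on its top face, 15 mm above the table.
- spot_3: Round grey felt spot, 76 mm across and 3 mm thick, lying fixed on the pale wooden display board (130 x 372 mm, its top 12 mm above the table), third in the row, between spots 2 and 4. Origin at the middle of the spot's underside, 12 mm above the table; things stand on its top face, 15 mm above the table.
- spot_4: Round grey felt spot, 76 mm across and 3 mm thick, lying fixed on the pale wooden display board (130 x 372 mm, its top 12 mm above the table), at the other end of the row from spot 1; the bell or the ribbon spool is beside it. Origin at the middle of the spot's underside, 12 mm above the table; things stand on its top face, 15 mm above the table.
- bell_center (a point): Brass counter bell with a black foot, 84 mm across and 66 mm high, standing loose on the table just past one end of the display board (which end differs from start to start), about 100 mm from the middle of the end spot. The point is on its axis, 33 mm above the table. It must not be moved.
- spool_center (a point): Spool of pink ribbon with pale wooden end discs (from above mostly the wooden disc shows), lying flat, 70 mm across and 30 mm high, standing loose on the table just past the other end of the display board. The point is on its axis, 15 mm above the table. It must not be moved.
Mind the look-alikes: they are no part of the job. What is shaped like the part that bears tin_center but blue or green is not meant.

How it is judged:
At the end, for the whole second after the job is handed in: Glue stick, stamp, gift box and candle tin stand in this order from the bell to the spool, one on each grey felt spot, centre within 13 mm of the middle of the spot, upright (within 0.1 rad) on the felt (height within 5 mm), released and at rest, turned any way about the vertical (((horizontal distance between bell_center and spot_1 below 0.17 m and horizontal distance between glue_center and spot_1 below 0.013 m and horizontal distance between stamp_center and spot_2 below 0.013 m and horizontal distance between giftbox_center and spot_3 below 0.013 m and horizontal distance between tin_center and spot_4 below 0.013 m) or (horizontal distance between bell_center and spot_4 below 0.17 m and horizontal distance between glue_center and spot_4 below 0.013 m and horizontal distance between stamp_center and spot_3 below 0.013 m and horizontal distance between giftbox_center and spot_2 below 0.013 m and horizontal distance between tin_center and spot_1 below 0.013 m)) and height (world z) of glue_center between 0.058 and 0.068 m and angle between each of glue_center, stamp_center, giftbox_center, tin_center's own z axis and vertical below 0.1 rad and linear speed of each of glue, stamp, giftbox, tin below 0.02 m/s and height (world z) of stamp_center between 0.047 and 0.057 m and height (world z) of giftbox_center between 0.035 and 0.045 m and height (world z) of tin_center between 0.024 and 0.034 m); the robot touches nothing.
It fails at once if the bell is moved by more than 25 mm or tipped over (distance of bell_center from where it was at the start of the episode above 0.025 m or angle between bell_center's own z axis and vertical above 0.3 rad).
It fails at once if the ribbon spool is moved by more than 25 mm or tipped over (distance of spool_center from where it was at the start of the episode above 0.025 m or angle between spool_center's own z axis and vertical above 0.3 rad).
It also fails if it takes over 96 s, if anything falls off the work surface, if the arm or the gripper's body presses on something with over 40 N, if the wrist force passes 120 N, or if a joint passes its speed limit or range.

### The arm

A 6-joint arm with a two-finger parallel gripper is mounted at the origin on a cart in front of the work surface, level with it; the furniture and walls round the work are solid. World frame = base frame: x ahead of the robot, y to its left, z up, the work surface at z = 0. Lengths are in m, angles in rad, forces in N, time in s.
With the tool pointing down it reaches from about 0.3 to 0.95 m from the base axis. Payload 3.1 kg.
Tool frame: the origin (TCP) lies at the very end of the fingers, on their centre line; the grasp point (between the pads) lies 19 mm behind it; y points along the fingers, x is the direction in which the jaws open and shut, and the axes are right-handed (so a half turn about y gives the same grasp; the last joint's range is limited). The gripper opens to 85 mm and grips with 20 to 120 N. Pads are 22 mm wide; open, the fingers measure 114 mm over their backs; the gripper's body (76 mm by 85 mm) begins 54 mm behind the grasp point. The pads swing forward as they close: fully open they stand 13 mm farther back than shut.
Start: joints at [-1.172, 0.308, 1.634, -0, 1.2, -0.07], TCP at [0.282, -0.558, 0.231] pointing down, gripper open.
Joint ranges: [-3.06, 3.06], [-0.79, 1.96], [0.05, 2.63], [-1.19, 4.34], [0.05, 2.64], [-2.94, 2.94]. Speed limits (rad/s): [2.79, 2.79, 3.14, 3.14, 3.14, 3.14].

### API

Orientations are given as [roll, pitch, yaw] about the fixed x, y, z axes, in that order (R = Rz(yaw) Ry(pitch) Rx(roll)).
In Python, from rig import monitor, cams, robot gives the robot as it stands. The module is installed in compiled form; this text tells all that it offers.
- The arm moves only by the tool servo_tool, never from a script. Its argument "plan" is a list of rows, each a list of 6 numbers: the shift along the tool's x, y, z in cm, then the turn, a rotation vector about the tool's x, y, z in rad. In form: [[dx, dy, dz, rx, ry, rz], ...]. A call has 1 to 8 rows; each row is the pose to reach, as a shift and turn from the pose commanded when the call began, along the tool's axes at that moment; what a row does not reach only later rows make up. A row lasts 1/12 s, in which the tool goes at most 41.7 mm and 7.16 degrees, less where a joint would pass 70% of its speed; a pose out of reach is approached as far as the arm can. A call with a gripper value outside its range is refused whole. "grip" is the opening, from 0 (shut) to 1 (fully open), set as the call begins (left out, the last holds). The fingers move at their own pace and stop on an object; "newtons" is the grip in N (left out, the last holds). Time passes only in rows, so rows that repeat a pose let the fingers close. It gives the time, the measured TCP pose, the force and the opening at its end, in the units of the state.
- monitor.observe(): the state, without advancing time (a new reading comes with each control period).
- cams.camera(name): name is "scene" or "top" or "wrist"; returns a dict with "image" (480x640x3 uint8, red, green, blue), "fx", "fy", "cx", "cy" (pixels), "R" (3x3) and "t" (3): a world point X has camera coordinates R X + t. Camera axes: x right, y down, z forward; pixel columns grow to the right and rows downward; lengths in m; the calibration is good to about 2 mm. A picture is of the moment at which its call begins. There is no depth.
- robot.hand_in(): hands the job in, once; it reports no verdict.
The state is a dict: "time_s": time; "joint_pos": joint angles; "joint_vel": joint speeds; "joint_torque": joint torques, N m; "ee_pos": TCP position; "orientation": TCP orientation; "force": force on the tool from outside, world axes, zero at the start; "ft_torque": the same for the moment, N m; "width": finger opening in m.
Only numpy, scipy, OpenCV 4.12 (cv2) and the standard library are available. Lean on these libraries where they do the work, as an engineer would, in place of code of your own. Each camera call takes 0.05 s, during which the arm holds its last target. There are 200 camera calls.

## Working session

There is one attempt and no reset: what is moved stays moved. The work goes in short steps, Python scripts to look and compute and a tool call to move; the robot and the scene stay as the last step left them, time stands still between calls to the robot, and variables do not carry over. Pictures are saved under pics/ and viewed, about 12 in all and at most 16, crops included, and the job is handed in when it is done.

Besides the shell and the picture viewer there is one more tool, called after "Request:" in YAML: its name, and indented under it one key for each argument. servo_tool: Moves the arm, as the interface text tells. Its arguments: {"type":"object","properties":{"plan":{"type":"array","items":{"type":"array","items":{"type":"number"}}},"grip":{"type":"number"},"newtons":{"type":"number"}},"required":["plan"]}

```bash
mkdir -p pics; python3 - <<'E'
from rig import monitor,cams,robot
import cv2,numpy as np
s=monitor.observe()
for k,v in s.items(): print(k,np.round(v,4))
for n in ("top","scene"):
    c=cams.camera(n); cv2.imwrite(f"pics/{n}0.png",c["image"][:,:,::-1])
    print(n,c["fx"],c["fy"],c["cx"],c["cy"],np.round(c["R"],4).tolist(),np.round(c["t"],4))
E
```

```text
time_s 0.0
joint_pos [-1.1717  0.309   1.6352 -0.      1.1997 -0.0697]
joint_vel [-0.0008 -0.0008 -0.0026 -0.0001 -0.0007 -0.0006]
joint_torque [-4.00000e-04 -4.15255e+01 -2.76666e+01 -1.00000e-04  1.02000e-02
  0.00000e+00]
ee_pos [ 0.282  -0.5568  0.23  ]
orientation [-1.5706  0.0023 -1.102 ]
force [-0.0827  0.0977  0.4623]
ft_torque [ 0.0342 -0.0506 -0.0176]
width 0.0853
top 595.3013456671466 595.3013456671466 323.62853788862077 242.38474005422077 [[-0.0265, -0.9996, 0.0051], [-0.9922, 0.0256, -0.1218], [0.1216, -0.0083, -0.9925]] [-0.0373  0.5224  1.3291]
scene 480.8114436682831 480.8114436682831 313.4313422561021 235.0277056016363 [[-0.6893, -0.7244, -0.0128], [-0.298, 0.2996, -0.9063], [0.6603, -0.6209, -0.4224]] [0.2895 0.2124 0.8754]
```

View pics/top0.png

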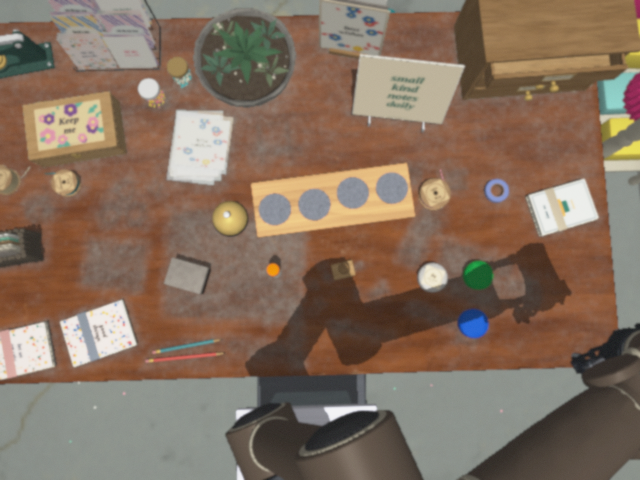

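View pics/scene0.png

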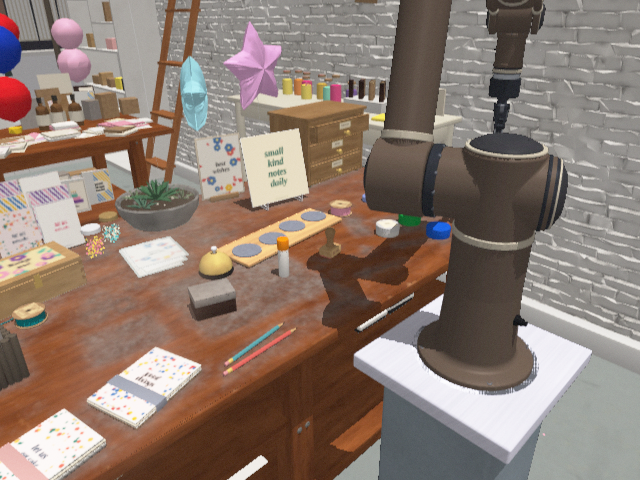

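Top view: the bell is at (230,218), beside the left end spot. The spots are at about (275,209), (314,204), (353,193) and (392,187), and the spool is at (434,193).
- **Glue stick:** the orange cap at (273,270).
- **Stamp:** (343,270), half in the arm's shadow.
- **Gift box:** the grey lid at (187,274). The brown "Keep me" box at (73,125) is not it.
- **Tin:** candidates are white (432,277), green (478,275) and blue (473,324). I choose the white one. The white jar at (148,88) is smaller and further back, so it is not the tin.

Next I'll measure positions and check one close crop.

```bash
cat > h.py <<'E'
from rig import monitor,cams,robot
import cv2,numpy as np
def ray(c,uv,z):
    R=np.array(c["R"]);t=np.array(c["t"])
    o=-R.T@t; d=R.T@np.array([(uv[0]-c["cx"])/c["fx"],(uv[1]-c["cy"])/c["fy"],1])
    return o+d*(z-o[2])/d[2]
def proj(c,X):
    p=np.array(c["R"])@np.array(X)+np.array(c["t"]); return np.array([c["fx"]*p[0]/p[2]+c["cx"],c["fy"]*p[1]/p[2]+c["cy"]])
def blob(mask,seed,r):
    m=np.zeros_like(mask); x,y=seed; m[max(0,y-r):y+r,max(0,x-r):x+r]=mask[max(0,y-r):y+r,max(0,x-r):x+r]
    m=cv2.morphologyEx(m,cv2.MORPH_OPEN,np.ones((3,3),np.uint8))
    cs,_=cv2.findContours(m,cv2.RETR_EXTERNAL,cv2.CHAIN_APPROX_NONE)
    return max(cs,key=cv2.contourArea) if cs else None
def move(target,yaw=None):
    """deltas (cm, rad) in tool axes from the current pose to the target"""
    from scipy.spatial.transform import Rotation as Ro
    s=monitor.observe(); R=Ro.from_euler("xyz",s["orientation"])
    d=R.inv().apply(np.array(target)-s["ee_pos"])*100
    y=s["orientation"][2] if yaw is None else yaw
    rv=(R.inv()*Ro.from_euler("xyz",[-np.pi/2,0,y])).as_rotvec()
    print(np.round(d,2).tolist(),np.round(rv,3).tolist())
E
python3 - <<'E'
from h import *
c=cams.camera("top"); im=c["image"]; hsv=cv2.cvtColor(im,cv2.COLOR_RGB2HSV); H,S,V=[hsv[...,i].astype(int) for i in range(3)]
u=lambda b:(b*255).astype(np.uint8)
orange=u((H<18)&(S>200)&(V>180)); grey=u((S<70)&(V>60)&(V<170)); blu=u((S<90)&(H>85)&(H<140)&(V>60)&(V<190)); white=u((S<60)&(V>150))
for n,m,sd,r,z in [("s1",blu,(275,209),22,.015),("s2",blu,(314,204),22,.015),("s3",blu,(353,193),22,.015),("s4",blu,(392,187),22,.015),("glue",orange,(273,270),12,.096),("box",grey,(187,274),35,.05),("tin",white,(432,277),22,.028)]:
    k=blob(m,sd,r)
    if k is None: print(n,None);continue
    (x,y),(w,h),a=cv2.minAreaRect(k); M=cv2.moments(k); g=(M["m10"]/M["m00"],M["m01"]/M["m00"])
    P=ray(c,g,z); corners=[ray(c,q,z) for q in cv2.boxPoints(((x,y),(w,h),a))]
    e=np.diff(corners,axis=0)[:2]; 
    print(n,np.round(g,1),np.round((x,y,w,h,a),1),"P",np.round(P,4),"sides",[(round(float(np.linalg.norm(q))*1000,1),round(float(np.arctan2(q[1],q[0])),3)) for q in e], "rect ctr",np.round(ray(c,(x,y),z),4))
for n,uv,z in [("bell",(230,217),.05),("spool",(434,193),.03),("stamp",(343,269),.074)]: print(n,np.round(ray(c,uv,z),3))
k=cv2.resize(im[160:340,150:510],None,fx=2.2,fy=2.2,interpolation=cv2.INTER_CUBIC); k=np.clip(k.astype(float)*1.4,0,255).astype(np.uint8)
cv2.imwrite("pics/crop1.png",k[:,:,::-1])
E
```

```text
s1 [274.4 208.9] [274.5 209.   28.   29.   90. ] P [0.605  0.0615 0.015 ] sides [(67.7, -1.596), (66.2, 3.122)] rect ctr [0.6046 0.0613 0.015 ]
s2 [313.9 204. ] [314. 204.  28.  28.  90.] P [ 0.6142 -0.0309  0.015 ] sides [(65.5, -1.596), (66.4, 3.114)] rect ctr [ 0.6141 -0.031   0.015 ]
s3 [352.4 192.3] [352.5 192.5  28.3  28.3  45. ] P [ 0.6396 -0.1215  0.015 ] sides [(67.2, -0.803), (66.7, -2.396)] rect ctr [ 0.6391 -0.1217  0.015 ]
s4 [391.4 187.7] [391.5 187.5  28.3  28.3  45. ] P [ 0.6483 -0.2133  0.015 ] sides [(67.6, -0.807), (66.6, -2.4)] rect ctr [ 0.6487 -0.2135  0.015 ]
glue None
box [194.  270.3] [192.5 271.   64.   57.   90. ] P [0.4636 0.2413 0.05  ] sides [(128.4, -1.597), (143.7, 3.136)] rect ctr [0.4621 0.2446 0.05  ]
tin [432.3 275.7] [432.3 275.1  24.   28.6  76. ] P [ 0.4388 -0.2966  0.028 ] sides [(65.8, -1.353), (54.6, -2.947)] rect ctr [ 0.4403 -0.2966  0.028 ]
bell [0.582 0.16  0.05 ]
spool [ 0.63  -0.309  0.03 ]
stamp [ 0.456 -0.092  0.074]
```

View pics/crop1.png

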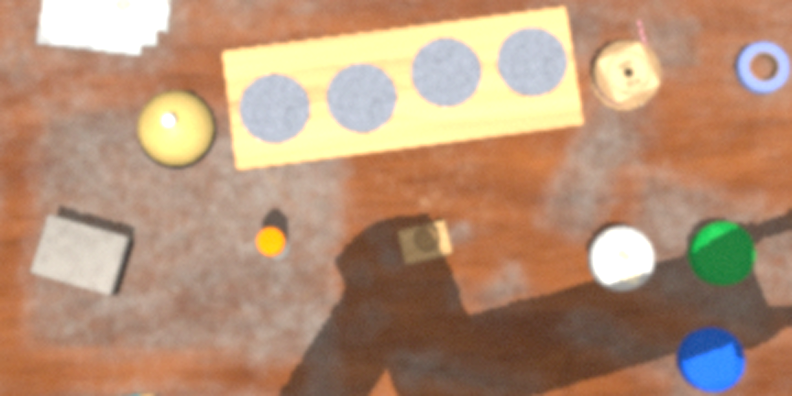

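The crop confirms the white tin at (622,258), with green and blue as the look-alikes. The grey-lidded dark box is at (82,255), the orange cap at (270,241), and the stamp handle at (426,240). The order from the bell is glue on the left spot, then stamp, box, and tin beside the spool. Next: refined box, stamp and glue positions, and the first approach numbers.

```bash
python3 - <<'E'
from h import *
c=cams.camera("top"); im=c["image"]; hsv=cv2.cvtColor(im,cv2.COLOR_RGB2HSV)
for p in [(273,269),(187,274),(432,277),(343,269),(336,270),(351,266),(215,290),(330,268)]: print(p,hsv[p[1],p[0]])
f=lambda x,y,z: np.round(ray(c,(x/2.2+150,y/2.2+160),z),4)
b=[f(x,y,.05) for x,y in [(50,215),(131,236),(113,294),(32,273)]]
print("box",np.mean(b,0),[(np.linalg.norm(b[i+1]-b[i]),np.arctan2(*(b[i+1]-b[i])[1::-1])) for i in range(3)])
print("stamp base",np.mean([f(x,y,.022) for x,y in[(398,232),(446,220),(452,250),(406,264)]],0),"handle",f(426,240,.074))
print("glue",f(270,241,.096))
# second view for heights/consistency
s=cams.camera("scene")
for n,uv,z in [("tin",(387,223),.028),("glue",(283,237),.096),("stamp",(331,230),.074),("spotL",(246,250),.015)]: print(n,np.round(ray(s,uv,z),3))
move([0.44,-0.2966,0.15],0.155)
E
```

```text
(273, 269) [ 18 239 239]
(187, 274) [ 18  29 161]
(432, 277) [ 23  41 226]
(343, 269) [ 16 110  95]
(336, 270) [ 16 105 112]
(351, 266) [ 17 108 200]
(215, 290) [ 11  87 123]
(330, 268) [ 12 121  76]
box [0.451975 0.256775 0.05    ] [(np.float64(0.08593282259998211), np.float64(-1.8502149111642472)), (np.float64(0.06123005797808786), np.float64(2.836369519795872)), (np.float64(0.08536960817527513), np.float64(1.293140271884346))]
stamp base [ 0.458125 -0.09465   0.022   ] handle [ 0.4557 -0.0931  0.074 ]
glue [0.457  0.0613 0.096 ]
tin [ 0.438 -0.3    0.028]
glue [0.461 0.055 0.096]
stamp [ 0.444 -0.085  0.074]
spotL [0.603 0.064 0.015]
[-16.11, 8.09, 25.85] [-0.001, -1.257, -0.001]
```

Request:
servo_tool:
  plan:
    - [-16.1,4,25.8,0,-1.257,0]
    - [-16.1,4,25.8,0,-1.257,0]
    - [-16.1,4,25.8,0,-1.257,0]
    - [-16.1,4,25.8,0,-1.257,0]
    - [-16.1,4,25.8,0,-1.257,0]
    - [-16.1,4,25.8,0,-1.257,0]
    - [-16.1,4,25.8,0,-1.257,0]
    - [-16.1,4,25.8,0,-1.257,0]
  grip: 1
  newtons: 40

```text
time_s: 0.92
ee_pos: [0.441, -0.2925, 0.1903]
orientation: [-1.568, 0.001, -0.093]
force: [0.8, 0.2, 0.2]
width: 0.0853
```

```bash
python3 - <<'E'
from h import *
move([0.44,-0.2966,0.13],0.155)
E
```

```text
[-0.06, 6.03, -0.43] [-0.003, -0.248, -0.0]
```

Request:
servo_tool:
  plan:
    - [0,6,-0.4,0,-0.25,0]
    - [0,6,-0.4,0,-0.25,0]
    - [0,6,-0.4,0,-0.25,0]
    - [0,6,-0.4,0,-0.25,0]

```text
time_s: 1.25
ee_pos: [0.4385, -0.3006, 0.1302]
orientation: [-1.568, 0.002, 0.145]
force: [0.9, 0.6, 0.5]
width: 0.0855
```

```bash
python3 - <<'E'
from h import *
c=cams.camera("wrist"); cv2.imwrite("pics/w1.png",c["image"][:,:,::-1])
print(monitor.observe()["ee_pos"],monitor.observe()["orientation"],np.round(proj(c,[.44,-.2966,.028]),1), np.round(-np.array(c["R"]).T@c["t"],3))
move([0.44,-0.2966,0.004],0.155)
E
```

```text
[ 0.43962762 -0.30170204  0.13174137] [-1.57101294e+00 -2.51837103e-04  1.44738971e-01] [317.1 235.2] [ 0.429 -0.233  0.272]
[0.11, 12.77, 0.5] [0.0, -0.01, 0.0]
```

View pics/w1.png

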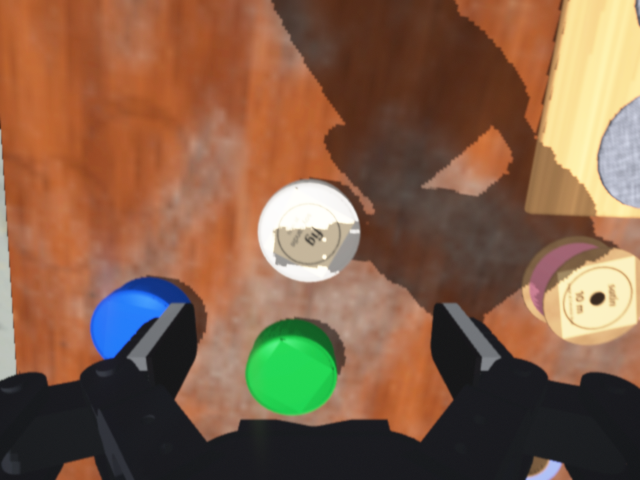

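Wrist view: the white tin's lid is centred near (309,231), between the finger midline. The green tin is at (292,367), clear of the finger paths. I'll refine the tin's position and the wrist-versus-top offset.

```bash
cat >> h.py <<'E'
def pose(n=6):
    """state averaged over n control periods (camera calls let time run)"""
    s=monitor.observe(); return np.array(s["ee_pos"]),np.array(s["orientation"])
def toolxy(c):
    R=np.array(c["R"]);o=-R.T@c["t"]; return o
E
python3 - <<'E'
from h import *
for i in range(2):
    c=cams.camera("wrist"); im=c["image"]; hsv=cv2.cvtColor(im,cv2.COLOR_RGB2HSV); H,S,V=[hsv[...,i].astype(int) for i in range(3)]
    k=blob(((S<75)&(V>110)).astype(np.uint8)*255,(309,231),70)
    k=cv2.convexHull(k)
    (x,y),r=cv2.minEnclosingCircle(k); e=cv2.fitEllipse(k)
    print(np.round((x,y,r),1),np.round(e[0],1),np.round(e[1],1),[np.round(ray(c,q,.028),4) for q in ((x,y),e[0])])
    p,o=pose(); print(np.round(p,4),np.round(o,4),np.round(toolxy(c),4))
c=cams.camera("top"); im=c["image"]; hsv=cv2.cvtColor(im,cv2.COLOR_RGB2HSV); H,S,V=[hsv[...,i].astype(int) for i in range(3)]
E
```

```text
[306.4 227.5  51.8] [306.7 227.9] [101.8 103. ] [array([ 0.4339, -0.2943,  0.028 ]), array([ 0.4341, -0.2945,  0.028 ])]
[ 0.4403 -0.3024  0.1327] [-1.5726 -0.0017  0.1451] [ 0.4294 -0.2334  0.273 ]
[305.4 225.5  51.7] [305.6 225.9] [101.5 102.8] [array([ 0.4339, -0.2942,  0.028 ]), array([ 0.434 , -0.2944,  0.028 ])]
[ 0.4405 -0.3027  0.1331] [-1.5734 -0.0024  0.1454] [ 0.4298 -0.2339  0.2738]
```

```bash
python3 - <<'E'
from h import *
move([0.435,-0.2945,0.001],0.155)
E
```

```text
[-0.46, 13.22, 0.93] [0.003, -0.009, 0.003]
```

Request:
servo_tool:
  plan:
    - [-0.4,4,0.9,0,0,0]
    - [-0.4,8,0.9,0,0,0]
    - [-0.4,10.5,0.9,0,0,0]
    - [-0.4,12,0.9,0,0,0]
    - [-0.4,12.8,0.9,0,0,0]
    - [-0.4,13,0.9,0,0,0]
    - [-0.4,13,0.9,0,0,0]

```text
time_s: 2.03
ee_pos: [0.4348, -0.2939, 0.002]
orientation: [-1.572, -0.001, 0.147]
force: [-0.9, 0.8, 0.7]
width: 0.0853
```

Request:
servo_tool:
  plan:
    - [0,0,0,0,0,0]
    - [0,0,0,0,0,0]
    - [0,0,0,0,0,0]
    - [0,0,0,0,0,0]
    - [0,0,0,0,0,0]
  grip: 0.6

```text
time_s: 2.45
ee_pos: [0.4354, -0.2943, 0.0034]
orientation: [-1.574, -0.002, 0.148]
force: [-0.5, 0.5, 5.6]
width: 0.0644
```

Request:
servo_tool:
  plan:
    - [0,-1,0,0,0,0]
    - [0,-3,0,0,0,0]
    - [0,-7,0,0,0,0]
    - [0,-11,0,0,0,0]
    - [0,-12,0,0,0,0]
    - [0,-12,0,0,0,0]

```text
time_s: 2.95
ee_pos: [0.4373, -0.2955, 0.1265]
orientation: [-1.579, -0.007, 0.148]
force: [1.2, -0.4, -1.0]
width: 0.0645
```

```bash
python3 - <<'E'
from h import *
print(monitor.observe()["width"]); move([0.648,-0.2135,0.12],0.155)
E
```

```text
0.06453801843940155
[22.04, 0.77, 5.01] [0.008, -0.007, 0.007]
```

Request:
servo_tool:
  plan:
    - [22,0.8,5,0,0,0]
    - [22,0.8,5,0,0,0]
    - [22,0.8,5,0,0,0]
    - [22,0.8,5,0,0,0]
    - [22,0.8,5,0,0,0]
    - [22,0.8,5,0,0,0]
    - [22,0.8,5,0,0,0]
    - [22,0.8,5,0,0,0]

```text
time_s: 3.62
ee_pos: [0.6432, -0.2097, 0.1104]
orientation: [-1.569, 0.004, 0.15]
force: [-0.7, -0.7, -2.2]
width: 0.0643
```

```bash
python3 - <<'E'
from h import *
c=cams.camera("wrist"); cv2.imwrite("pics/w2.png",c["image"][:,:,::-1])
p,o=pose(); print(np.round(p,4),np.round(o,4), [np.round(proj(c,q),1) for q in ([.648,-.2135,.015],[.6393,-.1217,.015],[.6141,-.031,.015])])
E
```

```text
[ 0.6422 -0.2103  0.1107] [-1.5686  0.0047  0.1488] [array([321. , 250.7]), array([331.2,  94.4]), array([ 310.9, -104.3])]
```

View pics/w2.png

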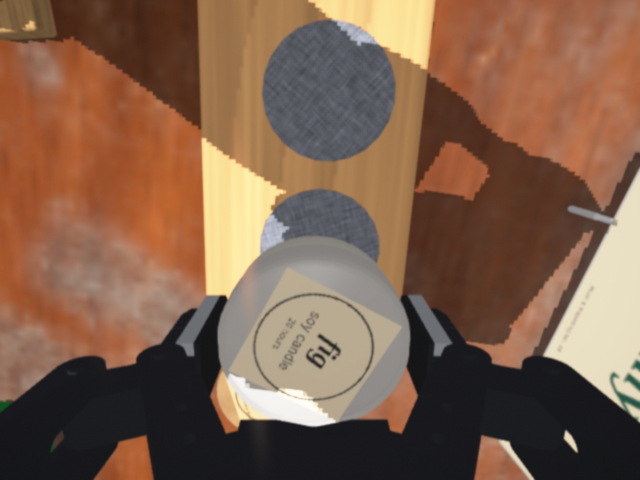

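Wrist view: the tin is held level, lid centred near (314,332). Felt spot 3 is at (329,91) and spot 4 shows behind the tin. Both agree with the predictions from the top camera to about 2 mm.

```bash
python3 - <<'E'
from h import *
c=cams.camera("wrist"); R=np.array(c["R"]); print(c["fx"],np.round(R[2],3))
Z=c["fx"]*.066/193
uv=(314.5,332)
P=R.T@(np.array([(uv[0]-c["cx"])/c["fx"]*Z,(uv[1]-c["cy"])/c["fy"]*Z,Z])-c["t"])
p,o=pose(); print("tin top",np.round(P,4),"tcp",np.round(p,4),"diff",np.round(P-p,4))
for z in (P[2]-.004,P[2]+.004): print(z,np.round(ray(c,uv,z)-p,4))
print(np.round(ray(c,(329,91),.015),4))
E
```

```text
395.86176069193374 [ 0.036 -0.267 -0.963]
tin top [ 0.6422 -0.2084  0.1301] tcp [ 0.6419 -0.2109  0.1111] diff [0.0003 0.0025 0.0191]
0.1261466544158225 [0.0007 0.0003 0.0151]
0.13414665441582252 [0.     0.0047 0.0231]
[ 0.6369 -0.1207  0.015 ]
```

```bash
python3 - <<'E'
from h import *
move([0.6475,-0.216,0.0195],0.15)
E
```

```text
[0.52, 9.15, -0.61] [-0.002, -0.002, -0.004]
```

Request:
servo_tool:
  plan:
    - [0.5,3.5,-0.6,0,0,0]
    - [0.5,6,-0.6,0,0,0]
    - [0.5,7.8,-0.6,0,0,0]
    - [0.5,8.6,-0.6,0,0,0]
    - [0.5,8.6,-0.6,0,0,0]
    - [0.5,8.6,-0.6,0,0,0]

```text
time_s: 4.22
ee_pos: [0.6492, -0.2169, 0.0272]
orientation: [-1.57, 0.001, 0.147]
force: [0.9, 0.1, -1.6]
width: 0.0646
```

```bash
python3 - <<'E'
from h import *
print(monitor.observe()["force"]);move([0.6475,-0.216,0.019],0.15)
E
```

```text
[ 0.91778762  0.13793643 -1.55880739]
[-0.15, 0.82, 0.12] [-0.0, -0.003, -0.001]
```

Request:
servo_tool:
  plan:
    - [-0.1,0.3,0.1,0,0,0]
    - [-0.1,0.6,0.1,0,0,0]
    - [-0.1,0.75,0.1,0,0,0]
    - [-0.1,0.8,0.1,0,0,0]
    - [-0.1,0.8,0.1,0,0,0]

```text
time_s: 4.63
ee_pos: [0.6492, -0.2155, 0.0197]
orientation: [-1.571, -0.0, 0.148]
force: [0.1, -0.4, -1.1]
width: 0.0647
```

Request:
servo_tool:
  plan:
    - [-0.1,0.15,0,0,0,0]
    - [-0.1,0.2,0,0,0,0]
    - [-0.1,0.2,0,0,0,0]

```text
time_s: 4.88
ee_pos: [0.6488, -0.2157, 0.0186]
orientation: [-1.571, -0.001, 0.148]
force: [-1.5, 1.1, 5.5]
width: 0.0648
```

Request:
servo_tool:
  plan:
    - [0,0,0,0,0,0]
    - [0,0,0,0,0,0]
    - [0,0,0,0,0,0]
    - [0,0,0,0,0,0]
  grip: 1

```text
time_s: 5.22
ee_pos: [0.6478, -0.2157, 0.0169]
orientation: [-1.571, 0.0, 0.148]
force: [-0.2, 0.1, 0.2]
width: 0.0855
```

Request:
servo_tool:
  plan:
    - [0,-2,0,0,0,0]
    - [0,-6,0,0,0,0]
    - [0,-10,0,0,0,0]
    - [0,-14,0,0,0,0]
    - [0,-15,0,0,0,0]
    - [0,-15,0,0,0,0]

```text
time_s: 5.72
ee_pos: [0.6516, -0.2172, 0.1733]
orientation: [-1.576, -0.009, 0.148]
force: [0.2, 1.3, 0.8]
width: 0.0855
```

```bash
python3 - <<'E'
from h import *
c=cams.camera("wrist"); cv2.imwrite("pics/w3.png",c["image"][:,:,::-1])
im=c["image"]; hsv=cv2.cvtColor(im,cv2.COLOR_RGB2HSV); H,S,V=[hsv[...,i].astype(int) for i in range(3)]
q=proj(c,[.648,-.2135,.043]); print(q)
k=blob(((S<75)&(V>95)).astype(np.uint8)*255,tuple(int(v) for v in q),75); k=cv2.convexHull(k)
e=cv2.fitEllipse(k); print(np.round(e[0],1),np.round(e[1],1),np.round(ray(c,e[0],.043),4),"66mm=",c["fx"]*.066/(np.array(c["R"])@[.648,-.2135,.043]+c["t"])[2])
move([.4558,-.0935,.18],0.155)
E
```

```text
[307.62875492 222.93079365]
[304.9 219.4] [ 95.1 106. ] [ 0.6458 -0.2112  0.043 ] 66mm= 93.73734969391178
[-17.33, -1.14, 14.99] [0.002, -0.007, 0.004]
```

Request:
servo_tool:
  plan:
    - [-17.3,-1,15,0,0,0]
    - [-17.3,-1,15,0,0,0]
    - [-17.3,-1,15,0,0,0]
    - [-17.3,-1,15,0,0,0]
    - [-17.3,-1,15,0,0,0]
    - [-17.3,-1,15,0,0,0]
    - [-17.3,-1,15,0,0,0]
    - [-17.3,-1,15,0,0,0]

```text
time_s: 6.43
ee_pos: [0.4522, -0.0918, 0.1748]
orientation: [-1.569, 0.004, 0.149]
force: [0.1, -0.8, 0.5]
width: 0.0854
```

```bash
python3 - <<'E'
from h import *
c=cams.camera("wrist"); cv2.imwrite("pics/w4.png",c["image"][:,:,::-1])
print(np.round(proj(c,[.4557,-.0931,.074]),1),np.round(proj(c,[.4557,-.0931,.0]),1),np.round(pose()[0],4))
E
```

```text
[319.5 244.2] [318.5 218.8] [ 0.4538 -0.0925  0.1756]
```

View pics/w4.png

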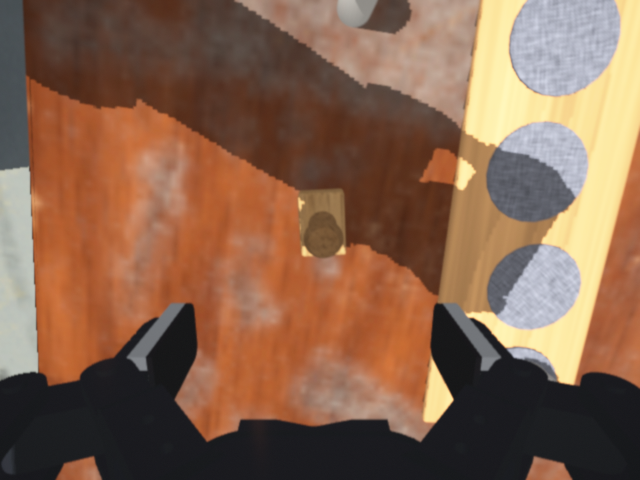

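```bash
python3 - <<'E'
from h import *
c=cams.camera("wrist")
print("handle",np.round(ray(c,(323,235),.074),4),"base",np.round(ray(c,(322.5,222.5),.022),4))
for p in [(.605,.0614,.015),(.6142,-.031,.015),(.6393,-.1217,.015),(.6484,-.2135,.015),(.646,-.211,.043)]: print(np.round(proj(c,p),1))
for q in [(565,45),(538,172),(534,286)]: print(np.round(ray(c,q,.015),4))
k=cv2.resize(c["image"][170:400,270:640],None,fx=2.1,fy=2.1,interpolation=cv2.INTER_CUBIC); cv2.imwrite("pics/w4c.png",np.clip(k*1.5,0,255).astype(np.uint8)[:,:,::-1])
move([.457,-.0905,.042],.15)
E
```

```text
handle [ 0.4589 -0.0878  0.074 ] base [ 0.4602 -0.0917  0.022 ]
[563.5  37.3]
[536.3 172.6]
[532.7 287.7]
[511.7 384.8]
[526.3 403.3]
[0.6076 0.0569 0.015 ]
[ 0.6154 -0.0304  0.015 ]
[ 0.6399 -0.1201  0.015 ]
[0.27, 13.41, 0.21] [-0.0, -0.002, -0.001]
```

View pics/w4c.png

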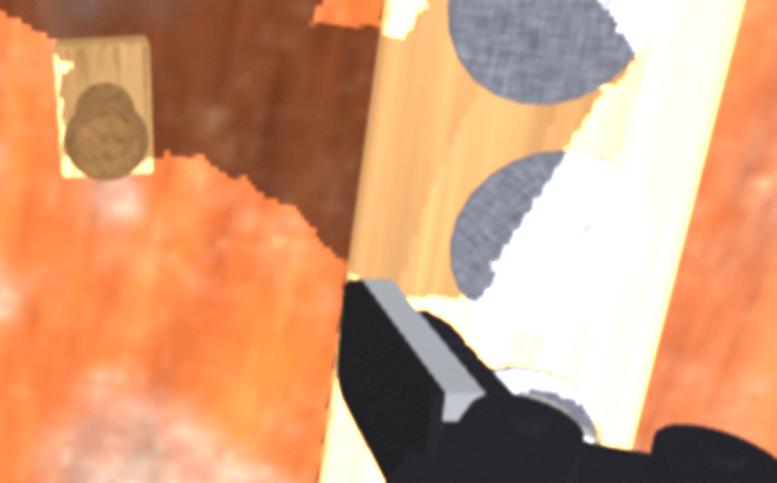

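Request:
servo_tool:
  plan:
    - [0.4,4,0.3,0,0,0]
    - [0.4,8,0.3,0,0,0]
    - [0.4,11,0.3,0,0,0]
    - [0.4,13,0.3,0,0,0]
    - [0.4,13.8,0.3,0,0,0]
    - [0.4,13.8,0.3,0,0,0]
    - [0.4,13.8,0.3,0,0,0]

```text
time_s: 7.12
ee_pos: [0.4591, -0.0898, 0.0391]
orientation: [-1.571, 0.0, 0.148]
force: [1.2, -0.2, -0.2]
width: 0.0854
```

Request:
servo_tool:
  plan:
    - [0,0,0,0,0,0]
    - [0,0,0,0,0,0]
    - [0,0,0,0,0,0]
    - [0,0,0,0,0,0]
    - [0,0,0,0,0,0]
    - [0,0,0,0,0,0]
    - [0,0,0,0,0,0]
  grip: 0.15

```text
time_s: 7.7
ee_pos: [0.459, -0.0895, 0.0403]
orientation: [-1.571, -0.001, 0.148]
force: [-1.3, -0.7, 6.2]
width: 0.0233
```

Request:
servo_tool:
  plan:
    - [0,-1,0,0,0,0]
    - [0,-3,0,0,0,0]
    - [0,-6,0,0,0,0]
    - [0,-8,0,0,0,0]
    - [0,-8,0,0,0,0]

```text
time_s: 8.12
ee_pos: [0.462, -0.0903, 0.124]
orientation: [-1.575, -0.009, 0.148]
force: [0.9, 0.6, 0.5]
width: 0.0233
```

```bash
python3 - <<'E'
from h import *
c=cams.camera("wrist"); cv2.imwrite("pics/w5.png",c["image"][:,:,::-1])
move([.6147,-.031,.12],.155)
E
```

```text
[16.11, 0.29, 3.55] [0.003, -0.007, 0.006]
```

View pics/w5.png

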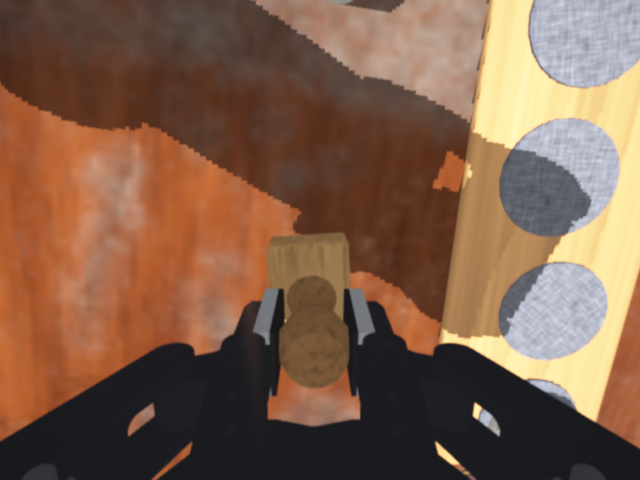

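Wrist view: the stamp hangs upright by its handle at (314,345), gripped symmetrically. Moving it over the second spot.

Request:
servo_tool:
  plan:
    - [16.1,0.3,3.5,0,0,0]
    - [16.1,0.3,3.5,0,0,0]
    - [16.1,0.3,3.5,0,0,0]
    - [16.1,0.3,3.5,0,0,0]
    - [16.1,0.3,3.5,0,0,0]
    - [16.1,0.3,3.5,0,0,0]
    - [16.1,0.3,3.5,0,0,0]

```text
time_s: 8.75
ee_pos: [0.6103, -0.0306, 0.1141]
orientation: [-1.57, 0.005, 0.149]
force: [-0.2, 0.2, 0.4]
width: 0.0232
```

```bash
python3 - <<'E'
from h import *
move([.6147,-.031,.0565],.155)
E
```

```text
[0.45, 5.76, -0.11] [-0.001, -0.006, -0.005]
```

Request:
servo_tool:
  plan:
    - [0.3,2.5,-0.1,0,0,0]
    - [0.3,4,-0.1,0,0,0]
    - [0.3,5,-0.1,0,0,0]
    - [0.3,5,-0.1,0,0,0]
    - [0.3,5,-0.1,0,0,0]
    - [0.3,5,-0.1,0,0,0]

```text
time_s: 9.25
ee_pos: [0.6156, -0.0318, 0.0671]
orientation: [-1.571, -0.001, 0.147]
force: [-0.1, 0.6, -1.1]
width: 0.023
```

```bash
python3 - <<'E'
from h import *
move([.6147,-.031,.0555],.155)
E
```

```text
[-0.08, 1.16, 0.1] [0.0, -0.008, 0.001]
```

Request:
servo_tool:
  plan:
    - [-0.1,0.5,0.1,0,0,0]
    - [-0.1,0.8,0.1,0,0,0]
    - [-0.1,1.0,0.1,0,0,0]
    - [-0.1,1.1,0.1,0,0,0]
    - [-0.1,1.1,0.1,0,0,0]

```text
time_s: 9.67
ee_pos: [0.6145, -0.0306, 0.0555]
orientation: [-1.571, -0.0, 0.148]
force: [-0.1, 1.2, -0.2]
width: 0.0231
```

Request:
servo_tool:
  plan:
    - [0,0.1,0,0,0,0]
    - [0,0.15,0,0,0,0]
    - [0,0.15,0,0,0,0]

```text
time_s: 9.92
ee_pos: [0.6148, -0.0307, 0.0554]
orientation: [-1.571, -0.0, 0.148]
force: [-2.7, 0.4, 8.4]
width: 0.0234
```

Contact with the felt at the expected height. Releasing, then up and over to the gift box (its x axis is at yaw −0.285).

Request:
servo_tool:
  plan:
    - [0,0.15,0,0,0,0]
    - [0,0.15,0,0,0,0]
    - [0,0.15,0,0,0,0]
    - [0,0.15,0,0,0,0]
    - [0,0.15,0,0,0,0]
    - [0,0.15,0,0,0,0]
  grip: 1

```text
time_s: 10.42
ee_pos: [0.6143, -0.0306, 0.052]
orientation: [-1.571, 0.0, 0.148]
force: [0.0, 0.2, -0.7]
width: 0.0853
```

Request:
servo_tool:
  plan:
    - [0,-2,0,0,0,0]
    - [0,-6,0,0,0,0]
    - [0,-10,0,0,0,0]
    - [0,-13,0,0,0,0]
    - [0,-13,0,0,0,0]
    - [0,-13,0,0,0,0]

```text
time_s: 10.92
ee_pos: [0.6165, -0.0309, 0.1855]
orientation: [-1.572, -0.006, 0.148]
force: [-0.1, 0.8, -0.5]
width: 0.0854
```

```bash
python3 - <<'E'
from h import *
c=cams.camera("wrist"); cv2.imwrite("pics/w6.png",c["image"][:,:,::-1])
print(np.round(proj(c,[.6147,-.031,.089]),1),np.round(proj(c,[.6147,-.031,.037]),1),np.round(proj(c,[.6147,-.031,.015]),1))
move([.452,.2568,.185],-.29)
E
```

```text
[309.8 242.5] [310.  223.2] [310.  216.8]
[-11.85, -0.23, 30.83] [0.0, 0.438, 0.001]
```

View pics/w6.png

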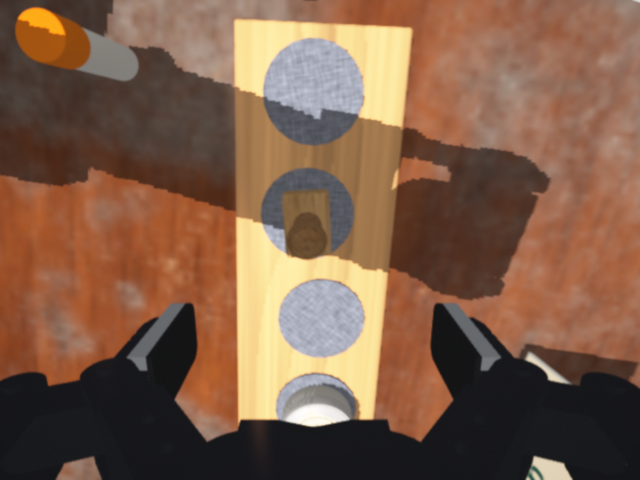

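Wrist view: the stamp stands centred on spot 2, with its base at (307,223) and the predicted point at (310,223). The tin is inside spot 4 at the bottom, (317,405). Heading for the gift box.

Request:
servo_tool:
  plan:
    - [-11.9,-0.2,30.8,0,0.44,0]
    - [-11.9,-0.2,30.8,0,0.44,0]
    - [-11.9,-0.2,30.8,0,0.44,0]
    - [-11.9,-0.2,30.8,0,0.44,0]
    - [-11.9,-0.2,30.8,0,0.44,0]
    - [-11.9,-0.2,30.8,0,0.44,0]
    - [-11.9,-0.2,30.8,0,0.44,0]
    - [-11.9,-0.2,30.8,0,0.44,0]

```text
time_s: 11.63
ee_pos: [0.4481, 0.2572, 0.1817]
orientation: [-1.574, 0.004, -0.292]
force: [1.0, -0.1, -0.1]
width: 0.0855
```

Request:
servo_tool:
  plan:
    - [0,0,0,0,0,0]
    - [0,0,0,0,0,0]
    - [0,0,0,0,0,0]

```text
time_s: 11.88
ee_pos: [0.4501, 0.2559, 0.1825]
orientation: [-1.574, 0.002, -0.291]
force: [-0.2, -0.1, -0.2]
width: 0.0855
```

```bash
python3 - <<'E'
from h import *
c=cams.camera("wrist"); cv2.imwrite("pics/w7.png",c["image"][:,:,::-1])
print(np.round(pose(),4),np.round(proj(c,[.452,.2568,.05]),1))
E
```

```text
[[ 0.4508  0.2554  0.1828]
 [-1.5731  0.0016 -0.2923]] [316.2 226.3]
```

View pics/w7.png

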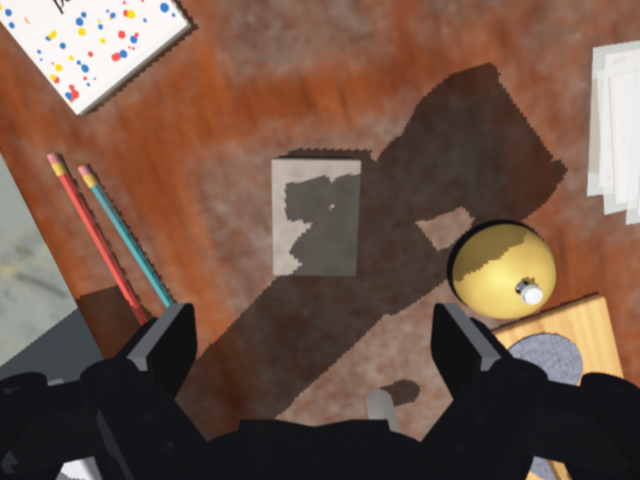

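```bash
python3 - <<'E'
from h import *
c=cams.camera("wrist")
q=[ray(c,p,.05) for p in [(272,158),(361,159),(357,275),(274,275)]]
print(np.round(np.mean(q,0),4),[round(float(np.linalg.norm(q[i+1]-q[i])),4) for i in range(3)],np.arctan2(*(q[1]-q[0])[1::-1]),np.arctan2(*(q[2]-q[3])[1::-1]))
m=np.mean(q,0); m[2]=.004; print(m); move((m+[.452,.2568,.004])/2+[0,.001,0],-.29)
E
```

```text
[0.454  0.2613 0.05  ] [0.0605, 0.0841, 0.0613] -0.30208830712501145 -0.29055544924053733
[0.45404777 0.26134072 0.004     ]
[0.05, 17.92, 0.55] [0.002, -0.003, -0.001]
```

Request:
servo_tool:
  plan:
    - [0,4,0.5,0,0,0]
    - [0,8,0.5,0,0,0]
    - [0,12,0.5,0,0,0]
    - [0,15,0.5,0,0,0]
    - [0,17,0.5,0,0,0]
    - [0,17.8,0.5,0,0,0]
    - [0,17.8,0.5,0,0,0]
    - [0,17.8,0.5,0,0,0]

```text
time_s: 12.65
ee_pos: [0.4536, 0.2606, 0.0065]
orientation: [-1.571, -0.0, -0.294]
force: [0.9, -0.4, 0.2]
width: 0.0853
```

Request:
servo_tool:
  plan:
    - [0,0,0,0,0,0]
    - [0,0,0,0,0,0]
    - [0,0,0,0,0,0]
    - [0,0,0,0,0,0]
    - [0,0,0,0,0,0]
  grip: 0.5
  newtons: 60

```text
time_s: 13.07
ee_pos: [0.4548, 0.2622, 0.0084]
orientation: [-1.568, -0.004, -0.292]
force: [1.3, -1.0, 6.5]
width: 0.0614
```

Request:
servo_tool:
  plan:
    - [0,-1,0,0,0,0]
    - [0,-3,0,0,0,0]
    - [0,-7,0,0,0,0]
    - [0,-11,0,0,0,0]
    - [0,-14,0,0,0,0]
    - [0,-14,0,0,0,0]
    - [0,-14,0,0,0,0]

```text
time_s: 13.65
ee_pos: [0.4542, 0.2622, 0.1493]
orientation: [-1.567, -0.004, -0.292]
force: [-0.7, 0.6, -1.6]
width: 0.061
```

```bash
python3 - <<'E'
from h import *
c=cams.camera("wrist"); cv2.imwrite("pics/w8.png",c["image"][:,:,::-1])
print(np.round(pose(),4))
move([.47,.0,.15],0.155)
E
```

```text
[[ 4.5250e-01  2.6130e-01  1.4710e-01]
 [-1.5701e+00 -8.0000e-04 -2.9180e-01]]
[9.2, -0.3, -24.52] [-0.001, -0.447, 0.001]
```

View pics/w8.png

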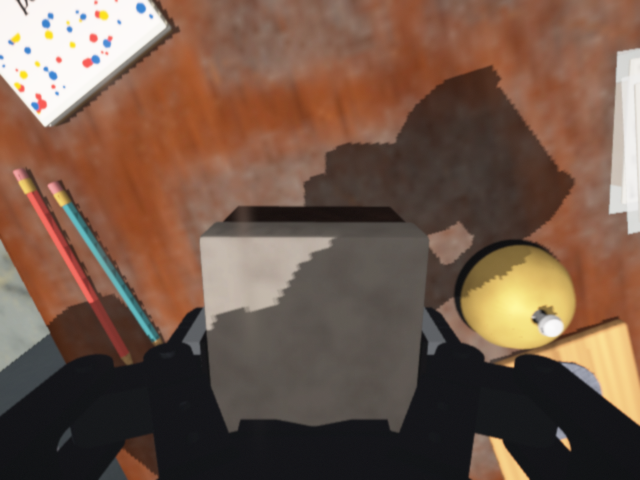

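Wrist view: the box is gripped centrally and level, lid spanning columns 201–428 with its far edge at row 222. The bell is untouched at (518,298).

```bash
python3 - <<'E'
from h import *
from scipy.spatial.transform import Rotation as Ro
c=cams.camera("wrist"); p,o=pose()
P=ray(c,(314.5,222),p[2]+.050-.008); print(np.round(P-p,4), "tool frame",np.round(Ro.from_euler("xyz",o).inv().apply(P-p),4),p)
L=ray(c,(201,222),p[2]+.042);Rr=ray(c,(428,222),p[2]+.042);print(np.linalg.norm(L-Rr))
move([.6393,-.1217,.15],.155)
E
```

```text
[0.0141 0.0439 0.042 ] tool frame [ 0.0008 -0.0421  0.0461] [0.45140251 0.2607678  0.14557272]
0.05929202193131757
[29.0, -0.44, -31.22] [0.001, -0.447, -0.002]
```

Request:
servo_tool:
  plan:
    - [29,-0.9,-31.2,0,-0.447,0]
    - [29,-0.9,-31.2,0,-0.447,0]
    - [29,-0.9,-31.2,0,-0.447,0]
    - [29,-0.9,-31.2,0,-0.447,0]
    - [29,-0.9,-31.2,0,-0.447,0]
    - [29,-0.9,-31.2,0,-0.447,0]
    - [29,-0.9,-31.2,0,-0.447,0]
    - [29,-0.9,-31.2,0,-0.447,0]

```text
time_s: 14.42
ee_pos: [0.5922, -0.0273, 0.15]
orientation: [-1.569, 0.006, 0.155]
force: [0.2, 0.8, -1.5]
width: 0.0615
```

```bash
python3 - <<'E'
from h import *
move([.6393,-.1237,.11],.155)
E
```

```text
[3.19, 3.97, -10.25] [-0.002, -0.0, -0.006]
```

Request:
servo_tool:
  plan:
    - [3,0,-10.2,0,0,0]
    - [3,0,-10.2,0,0,0]
    - [3,0,-10.2,0,0,0]
    - [3,2,-10.2,0,0,0]
    - [3,4,-10.2,0,0,0]
    - [3,5,-10.2,0,0,0]
    - [3,5,-10.2,0,0,0]
    - [3,5,-10.2,0,0,0]

```text
time_s: 15.08
ee_pos: [0.6373, -0.121, 0.1005]
orientation: [-1.569, 0.005, 0.156]
force: [0.0, -0.8, -0.3]
width: 0.0612
```

```bash
python3 - <<'E'
from h import *
c=cams.camera("wrist"); cv2.imwrite("pics/w9.png",c["image"][:,:,::-1])
print(np.round(pose(),4)); move([.6393,-.1237,.0235],.155)
E
```

```text
[[ 0.6387 -0.1212  0.1022]
 [-1.57    0.0017  0.1557]]
[0.04, 7.87, -0.26] [-0.001, 0.001, -0.002]
```

View pics/w9.png

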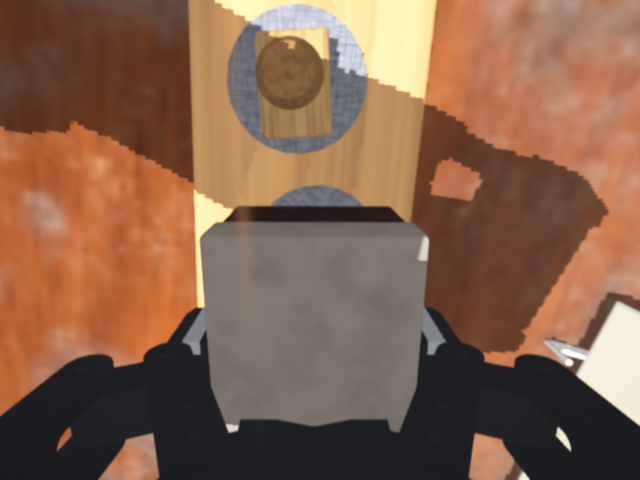

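Wrist view: the box is lined up with the row, over spot 3, whose far rim shows at (315,190). The stamp is square on its spot at (296,85) and out of the way. Lowering the box.

Request:
servo_tool:
  plan:
    - [0,3,-0.2,0,0,0]
    - [0,5,-0.2,0,0,0]
    - [0,6.5,-0.2,0,0,0]
    - [0,7.3,-0.2,0,0,0]
    - [0,7.5,-0.2,0,0,0]
    - [0,7.5,-0.2,0,0,0]
    - [0,7.5,-0.2,0,0,0]

```text
time_s: 15.72
ee_pos: [0.6408, -0.124, 0.0293]
orientation: [-1.572, -0.002, 0.155]
force: [0.7, 0.1, -0.5]
width: 0.0616
```

```bash
python3 - <<'E'
from h import *
print(np.round(pose(),4)); move([.6393,-.1237,.0235],.155)
E
```

```text
[[ 0.6408 -0.124   0.0293]
 [-1.5718 -0.0022  0.1553]]
[-0.15, 0.58, 0.05] [0.001, 0.0, 0.002]
```

Request:
servo_tool:
  plan:
    - [-0.1,0.3,0,0,0,0]
    - [-0.1,0.5,0,0,0,0]
    - [-0.1,0.6,0,0,0,0]
    - [-0.1,0.6,0,0,0,0]

```text
time_s: 16.05
ee_pos: [0.6394, -0.1243, 0.0235]
orientation: [-1.571, -0.001, 0.155]
force: [-2.1, -0.1, 5.3]
width: 0.0611
```

Request:
servo_tool:
  plan:
    - [0,0.1,0,0,0,0]
    - [0,0.15,0,0,0,0]
    - [0,0.15,0,0,0,0]

```text
time_s: 16.3
ee_pos: [0.6394, -0.1243, 0.0235]
orientation: [-1.571, -0.001, 0.155]
force: [-4.0, 1.0, 12.1]
width: 0.0613
```

Request:
servo_tool:
  plan:
    - [0,0,0,0,0,0]
    - [0,0,0,0,0,0]
    - [0,0,0,0,0,0]
    - [0,0,0,0,0,0]
  grip: 1

```text
time_s: 16.63
ee_pos: [0.6384, -0.1239, 0.0202]
orientation: [-1.571, 0.0, 0.155]
force: [-0.4, -0.3, 0.5]
width: 0.0853
```

Request:
servo_tool:
  plan:
    - [0,-2,0,0,0,0]
    - [0,-6,0,0,0,0]
    - [0,-10,0,0,0,0]
    - [0,-14,0,0,0,0]
    - [0,-18,0,0,0,0]
    - [0,-19,0,0,0,0]
    - [0,-19,0,0,0,0]

```text
time_s: 17.22
ee_pos: [0.642, -0.1248, 0.2162]
orientation: [-1.575, -0.01, 0.155]
force: [-0.6, -0.2, -0.1]
width: 0.0857
```

```bash
python3 - <<'E'
from h import *
c=cams.camera("wrist"); cv2.imwrite("pics/w10.png",c["image"][:,:,::-1])
print(np.round(pose(),4)); 
print([np.round(proj(c,[x,y,.065]),0).tolist() for x,y in [(.6393,-.1217)]])
move([.458,.061,.20],.155)
E
```

```text
[[ 0.6399 -0.1243  0.2125]
 [-1.5725 -0.0039  0.155 ]]
[[309.0, 218.0]]
[-15.11, 1.16, 21.11] [0.002, 0.0, 0.004]
```

View pics/w10.png

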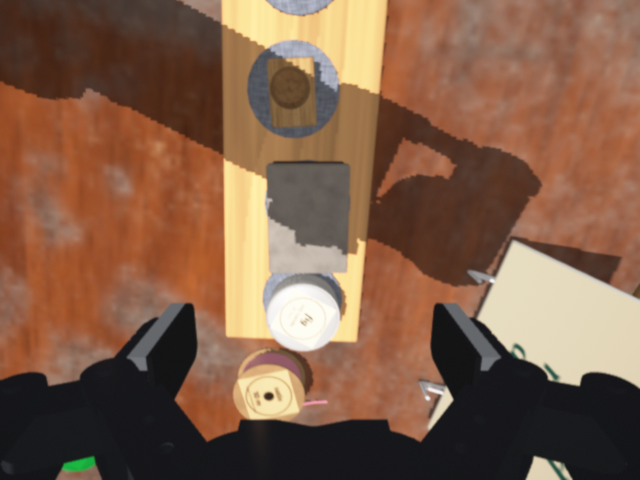

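Wrist view: the box lid is centred at (308,217), against (309,218) predicted for the spot. The tin and stamp are in place and the spool is untouched. On to the glue stick.

Request:
servo_tool:
  plan:
    - [-15.1,1,21.1,0,0,0]
    - [-15.1,1,21.1,0,0,0]
    - [-15.1,1,21.1,0,0,0]
    - [-15.1,1,21.1,0,0,0]
    - [-15.1,1,21.1,0,0,0]
    - [-15.1,1,21.1,0,0,0]
    - [-15.1,1,21.1,0,0,0]
    - [-15.1,1,21.1,0,0,0]

```text
time_s: 17.93
ee_pos: [0.4521, 0.0628, 0.197]
orientation: [-1.57, 0.008, 0.158]
force: [-0.3, -0.3, -0.1]
width: 0.0854
```

```bash
python3 - <<'E'
from h import *
c=cams.camera("wrist"); im=c["image"]; hsv=cv2.cvtColor(im,cv2.COLOR_RGB2HSV); H,S,V=[hsv[...,i].astype(int) for i in range(3)]
q=proj(c,[.457,.0613,.096]); q0=proj(c,[.457,.0613,0]); print(q,q0)
k=blob(((H>8)&(H<24)&(S>190)&(V>100)).astype(np.uint8)*255,tuple(int(v) for v in q),50)
print(cv2.boundingRect(k),cv2.contourArea(k),"27mm px:",c["fx"]*.027/(np.array(c["R"])@[.457,.0613,.096]+c["t"])[2])
cv2.imwrite("pics/w11.png",im[:,:,::-1]); print(np.round(pose(),4))
E
```

```text
[322.06379411 244.55550638] [320.59279337 213.54444835]
(303, 216, 41, 45) 1433.0 27mm px: 42.32002890677501
[[ 0.4546  0.0617  0.1981]
 [-1.5707  0.0043  0.1575]]
```

View pics/w11.png

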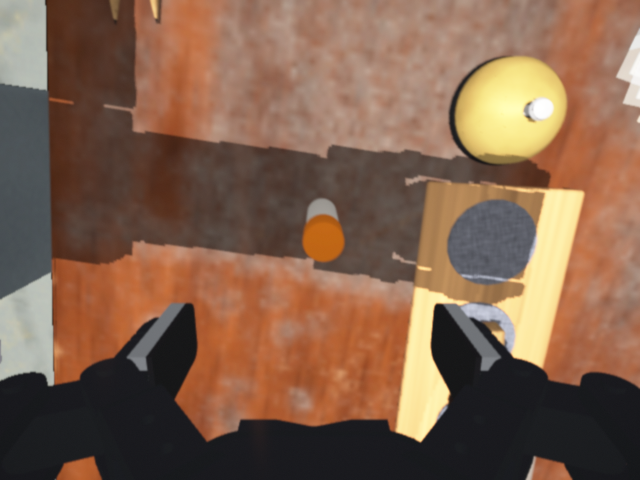

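```bash
python3 - <<'E'
from h import *
c=cams.camera("wrist")
P=ray(c,(323.5,240),.096); print("glue",np.round(P,4),"spot1",np.round(ray(c,(492,240),.015),4))
move([(P[0]+.457)/2,(P[1]+.0613)/2+.0005,.034],.155)
E
```

```text
glue [0.4603 0.063  0.096 ] spot1 [0.607  0.0635 0.015 ]
[0.3, 16.49, 0.13] [0.0, 0.001, -0.002]
```

Request:
servo_tool:
  plan:
    - [0.3,4,0.1,0,0,0]
    - [0.3,8,0.1,0,0,0]
    - [0.3,12,0.1,0,0,0]
    - [0.3,15,0.1,0,0,0]
    - [0.3,16.2,0.1,0,0,0]
    - [0.3,16.5,0.1,0,0,0]
    - [0.3,16.5,0.1,0,0,0]

```text
time_s: 18.62
ee_pos: [0.4596, 0.0616, 0.0339]
orientation: [-1.571, 0.003, 0.153]
force: [0.2, 0.9, 0.5]
width: 0.0855
```

Request:
servo_tool:
  plan:
    - [0,0,0,0,0,0]
    - [0,0,0,0,0,0]
    - [0,0,0,0,0,0]
    - [0,0,0,0,0,0]
    - [0,0,0,0,0,0]
    - [0,0,0,0,0,0]
    - [0,0,0,0,0,0]
  grip: 0.15
  newtons: 30

```text
time_s: 19.2
ee_pos: [0.4601, 0.0627, 0.0361]
orientation: [-1.571, -0.001, 0.155]
force: [-0.1, -0.6, 2.8]
width: 0.0249
```

Request:
servo_tool:
  plan:
    - [0,-1,0,0,0,0]
    - [0,-3,0,0,0,0]
    - [0,-6,0,0,0,0]
    - [0,-7,0,0,0,0]
    - [0,-7,0,0,0,0]

```text
time_s: 19.62
ee_pos: [0.4628, 0.0628, 0.1089]
orientation: [-1.572, -0.008, 0.155]
force: [0.8, -0.2, 0.5]
width: 0.025
```

```bash
python3 - <<'E'
from h import *
c=cams.camera("wrist"); cv2.imwrite("pics/w12.png",c["image"][:,:,::-1]); print(np.round(pose(),4))
move([.606,.0618,.115],.155)
E
```

```text
[[ 0.4612  0.0627  0.1071]
 [-1.5713 -0.0043  0.1551]]
[14.3, -0.73, -2.33] [0.0, 0.0, 0.004]
```

Request:
servo_tool:
  plan:
    - [14.3,-0.3,-2.3,0,0,0]
    - [14.3,-0.3,-2.3,0,0,0]
    - [14.3,-0.3,-2.3,0,0,0]
    - [14.3,-0.3,-2.3,0,0,0]
    - [14.3,-0.3,-2.3,0,0,0]
    - [14.3,-0.3,-2.3,0,0,0]
    - [14.3,-0.3,-2.3,0,0,0]

```text
time_s: 20.25
ee_pos: [0.6019, 0.062, 0.1062]
orientation: [-1.57, 0.005, 0.155]
force: [-0.1, -0.2, -0.6]
width: 0.025
```

```bash
python3 - <<'E'
from h import *
c=cams.camera("wrist"); cv2.imwrite("pics/w13.png",c["image"][:,:,::-1]); print(np.round(pose(),4))
move([.606,.0618,.053],.155)
E
```

```text
[[ 0.6018  0.062   0.1065]
 [-1.5701  0.0049  0.1551]]
[0.44, 5.35, -0.09] [-0.001, 0.0, -0.005]
```

View pics/w13.png

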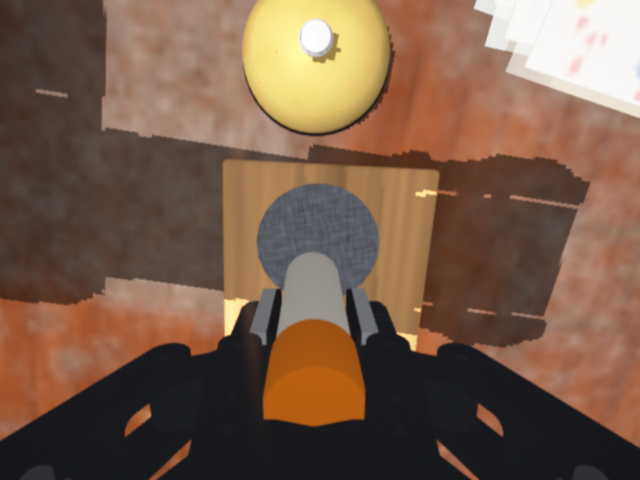

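Wrist view: the glue stick is held upright at (314,290), with the spot at (318,242) ahead of its foot, as the camera angle should show. The bell is clear. Lowering.

Request:
servo_tool:
  plan:
    - [0.3,2,-0.1,0,0,0]
    - [0.3,3.8,-0.1,0,0,0]
    - [0.3,4.6,-0.1,0,0,0]
    - [0.3,4.8,-0.1,0,0,0]
    - [0.3,4.8,-0.1,0,0,0]
    - [0.3,4.8,-0.1,0,0,0]

```text
time_s: 20.8
ee_pos: [0.6076, 0.0615, 0.0611]
orientation: [-1.571, -0.001, 0.155]
force: [0.5, 0.1, -0.7]
width: 0.0251
```

```bash
python3 - <<'E'
from h import *
c=cams.camera("top"); print(np.round(pose(),4)); move([.606,.0618,.0515],.155)
E
```

```text
[[ 0.6082  0.0616  0.0616]
 [-1.571  -0.0016  0.1551]]
[-0.21, 1.01, 0.06] [0.0, 0.0, 0.002]
```

Request:
servo_tool:
  plan:
    - [-0.2,0.4,0,0,0,0]
    - [-0.2,0.7,0,0,0,0]
    - [-0.2,0.9,0,0,0,0]
    - [-0.2,1.0,0,0,0,0]
    - [-0.2,1.0,0,0,0,0]

```text
time_s: 21.27
ee_pos: [0.6056, 0.0611, 0.0512]
orientation: [-1.571, 0.0, 0.155]
force: [-1.9, 0.3, 3.2]
width: 0.0254
```

Request:
servo_tool:
  plan:
    - [0,0.1,0,0,0,0]
    - [0,0.1,0,0,0,0]
    - [0,0.1,0,0,0,0]

```text
time_s: 21.52
ee_pos: [0.6057, 0.0611, 0.0511]
orientation: [-1.571, 0.001, 0.155]
force: [-3.7, 0.1, 8.7]
width: 0.0247
```

Contact with the felt. Release, rise, then back off toward the start so the top camera sees the row.

Request:
servo_tool:
  plan:
    - [0,0,0,0,0,0]
    - [0,0,0,0,0,0]
    - [0,0,0,0,0,0]
    - [0,0,0,0,0,0]
    - [0,0,0,0,0,0]
    - [0,0,0,0,0,0]
  grip: 1

```text
time_s: 22.02
ee_pos: [0.6055, 0.0612, 0.0492]
orientation: [-1.571, 0.0, 0.155]
force: [-0.1, -0.3, -0.1]
width: 0.0855
```

Request:
servo_tool:
  plan:
    - [0,-2,0,0,0,0]
    - [0,-6,0,0,0,0]
    - [0,-10,0,0,0,0]
    - [0,-14,0,0,0,0]
    - [0,-17,0,0,0,0]
    - [0,-17,0,0,0,0]

```text
time_s: 22.52
ee_pos: [0.6111, 0.0614, 0.2286]
orientation: [-1.573, -0.016, 0.155]
force: [2.6, 0.2, 0.4]
width: 0.0853
```

Request:
servo_tool:
  plan:
    - [-20,-1,0,0,0,0]
    - [-20,-1,0,0,0,0]
    - [-20,-1,0,0,0,0]
    - [-20,-1,0,0,0,0]
    - [-20,-1,0,0,0,0]
    - [-20,-1,0,0,0,0]
    - [-20,-1,0,0,0,0]

```text
time_s: 23.1
ee_pos: [0.4064, 0.0302, 0.229]
orientation: [-1.571, -0.0, 0.155]
force: [-0.2, 0.2, 0.7]
width: 0.0859
```

Request:
servo_tool:
  plan:
    - [0,0,-20,0,0,0]
    - [0,0,-20,0,0,0]
    - [0,0,-20,0,0,0]
    - [0,0,-20,0,0,0]
    - [0,0,-20,0,0,0]
    - [0,0,-20,0,0,0]
    - [0,0,-20,0,0,0]

```text
time_s: 23.68
ee_pos: [0.4403, -0.1693, 0.2293]
orientation: [-1.571, -0.0, 0.151]
force: [-0.3, 0.5, -0.1]
width: 0.0854
```

```bash
python3 - <<'E'
from h import *
c=cams.camera("top"); im=c["image"]; s=cams.camera("scene")["image"]
a=cv2.resize(im[150:250,200:460],(780,300),interpolation=cv2.INTER_CUBIC); b=cv2.resize(s[180:290,190:400],(560,293),interpolation=cv2.INTER_CUBIC)
out=np.zeros((600,780,3),np.uint8); out[:300]=a; out[300:593,:560]=b; cv2.imwrite("pics/end.png",out[:,:,::-1])
for n,P in dict(glue=(.605,.0614,.111),stamp=(.6142,-.031,.089),box=(.6393,-.1217,.065),tin=(.6484,-.2135,.043)).items():
    q=proj(c,P); print(n,"expected in crop",np.round(((q[0]-200)*3,(q[1]-150)*3),0))
for n,z,uv in (("bell",.05,(230,217)),("spool",.03,(434,193))): print(n,(uv[0]-200)*3,(uv[1]-150)*3)
E
```

```text
glue expected in crop [213. 153.]
stamp expected in crop [341. 143.]
box expected in crop [461. 114.]
tin expected in crop [579. 105.]
bell 90 201
spool 702 129
```

View pics/end.png

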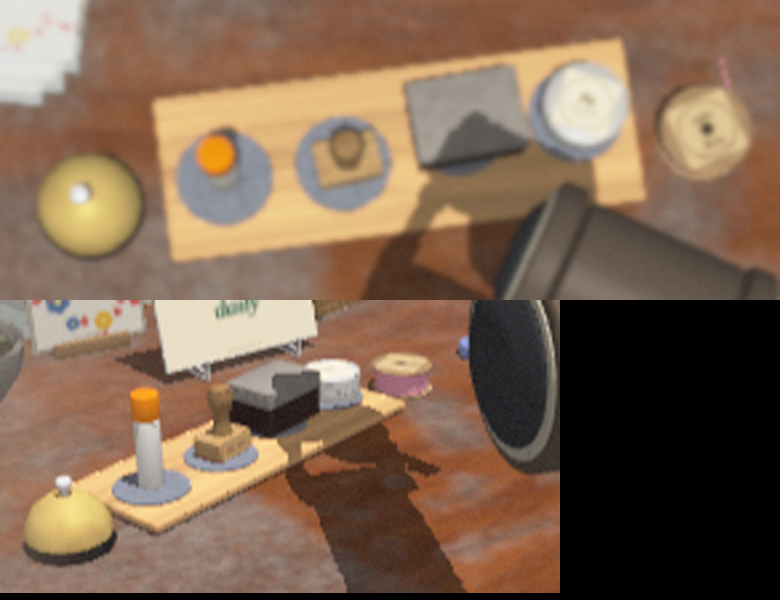

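The final view shows all four upright and in order. Each is about 2–5 mm from its expected pixel: glue (216,155), stamp (347,146), box (467,116), tin (586,104). The bell at (90,205) and the spool at (704,130) have not moved, and the arm is clear.

```bash
python3 -c "
from rig import robot; print(robot.hand_in())"
```

```text
the job is handed in; nothing more can be done
None
```

I set up the counter display and handed it in at about 24 s of robot time. From the bell to the spool, the glue stick, rubber stamp, gift box and white candle tin each stand upright on their own felt spot. The blue and green look-alikes were left alone.

- **Positions:** in the last top and scene views the four centres were about 2–5 mm from the middles of their spots (limit 13 mm). The gripper was open, away from the row and touching nothing.
- **Bell and spool:** both were still where they started, to within a few pixels.
- **Disagreements:** the wrist and top cameras differed by up to about 6 mm on where the objects started. The final top view also put the stamp, box and tin 4–5 mm off in the same direction (toward the spool). The wrist view had shown them about 1–3 mm off.
- **No verdict:** the hand-in reported none, and I did not measure tilt or standing height directly. Uprightness is judged from the images, and height from felt contact at the expected level when each was set down.

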